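Take the grinding cup off the ink mill

TASK

Take the grinding cup off the electric ink mill for washing: press the orange release button right in, turn the cup anticlockwise up to a quarter turn until it comes up against its stop, lift it straight off, and stand it upright in the middle of the larger blue-rimmed dish. Work by feel and force nothing: no hard pushing on the mill, its button or its stops, no tipping or dropping the cup, and leave the dish and the other things on the table where they are.

Things in the scene. Friction and masses are not known exactly. Their poses are not given: they have to be found in the camera images.
- mill: white electric ink mill, fixed: housing 215 mm along its x, 150 mm along y, deck 55 mm above the table, and an 85 mm high hump at its +x end (75 to 110 mm from the origin). Origin: on the table under the axis of the cup mount; z up. The orange release button is at its -x end. Over 30 N between fingers and mill counts as forcing
- mount (a point): on the mount axis at deck height (55 mm up), axes as the mill. Here sits an aluminium bayonet collar, 96 mm across, 10 mm high: two inward tabs hold the cup's lugs down, two facing openings (red mark at each) let them up. It is set differently on each mill: the turn to the openings is 53 to 87 degrees anticlockwise from above; a hard stop halts the cup there; only about 3 degrees of play
- release (a joint): travel of the orange release button (26 mm diameter, vertical): 0 = out, a steel pin blocks the cup's turn; 0.008 m = right in, against a hard bottom. Needs about 3 to 5 N to move; no spring, it stays where it is left. In means past 0.006
- release_top (a point): centre of the button's flat top face, 90 mm from the mount axis towards the mill's -x; 15 mm above the deck when out, 7 mm when in
- cup: dark grey closed grinding cup, 58 mm diameter, 45 mm high, 0.35 to 0.5 kg, brass band, red grip bar on top along its x. Origin: centre of its underside; z up. Two steel lugs at the foot along +x and -x reach 37 mm from the axis, 22 mm wide, 4 mm thick. At the start locked in the mill, underside 2 mm above the deck, its x along the mill's x. Side play about 2 mm
- cup_grip (a point): middle of the red grip bar, on the cup's axis 60 mm above its underside, axes as the cup: bar 46 mm along x, 14 mm thick along y, from 45 to 72 mm above the underside. A spring plate pushes the cup up with about 11 N under the tabs; it turns with under 0.3 N m, the stop is felt as a steep rise; keep under 1 N m there: over 55 N between cup and mill is forcing
- dish: loose white ceramic dish with a blue rim, 148 mm across, 21 mm high, flat floor 6 mm above the table and about 110 mm across, 0.55 kg. Origin: centre of its underside
- dish_in (a point): centre of the dish's inner floor
- dropper: small blue porcelain water dropper, 36 mm diameter, 34 mm high; origin at the centre of its underside; leave alone
- paperweight: brass bar 110 x 28 x 12 mm with a small stud; origin at the centre of its underside; leave alone
- inkstone: black slab 160 x 110 x 26 mm; origin at the centre of its underside; leave alone
- small_dish: smaller blue-rimmed dish, 104 mm across; origin at the centre of its underside; not the one to use, leave alone
- flat_brush: wide flat brush with a wooden handle, 195 mm long, 12 mm thick; origin under its shoulder; leave alone
- ink_stick: black ink stick 85 x 22 x 12 mm; origin at the centre of its underside; leave alone
- water_pot: small blue bowl 70 mm across, 60 mm high; origin at the centre of its underside; leave alone
Not all that is in view belongs to the job. Leave any green or purple look-alike of the cup alone.

How it is judged:
On the way, in this order (a step that is already met when the one before it is completed fails the run):
1. the release button is pressed right in while the cup is still locked (value of joint release above 0.006 m and distance between cup and mount below 0.008 m), for 0.1 s.
2. the cup is turned anticlockwise in the mount, by at least 0.85 rad (angle between the x axis of cup and the x axis of mill, either way round above 0.85 rad and distance between cup and mount below 0.009 m), for 0.1 s.
3. the cup is lifted clear of the mount, upright (z of cup in the frame of mount above 0.025 m and angle between cup's own z axis and vertical below 0.2 rad), for 0.1 s.
At the end, for the whole second after the job is handed in: the cup stands upright (within 0.08 rad), released and at rest on the floor of the larger dish, its axis within 18 mm of the dish's centre (horizontal distance between cup and dish_in below 0.018 m and z of cup in the frame of dish_in between -0.003 and 0.004 m and angle between cup's own z axis and vertical below 0.08 rad and linear speed of cup below 0.02 m/s and contact force between the fingers and cup below 0.1 N); the robot touches nothing.
It fails at once if the fingers push on the mill or its button with more than 30 N (contact force between the fingers and mill above 30 N).
It fails at once if the cup is forced against the mill, its pin, tabs or stops with more than 55 N (contact force between cup and mill above 55 N).
It fails at once if the cup is dropped (moves faster than 0.4 m/s with no finger on it) (contact force between the fingers and cup below 0.1 N and linear speed of cup above 0.4 m/s).
It fails at once if the cup is tipped more than 35 degrees (angle between cup's own z axis and vertical above 0.61 rad).
It fails at once if another thing on the table is disturbed by more than 20 mm, or the dish is pushed more than 30 mm (distance of any of dropper, paperweight, inkstone, small_dish, flat_brush, ink_stick, water_pot from where it was at the start of the episode above 0.02 m or distance of dish from where it was at the start of the episode above 0.03 m).
It also fails if it takes over 72 s, if anything falls off the work surface, if the arm or the gripper's body presses on something with over 40 N, if the wrist force passes 120 N, or if a joint passes its speed limit or range.

ROBOT

A 7-joint arm with a two-finger parallel gripper is mounted at the origin on the work surface. World frame = base frame: x ahead of the robot, y to its left, z up, the work surface at z = 0. Lengths are in m, angles in rad, forces in N, time in s.
With the tool pointing down it reaches from about 0.4 to 0.85 m from the base axis. Payload 6.9 kg.
Tool frame: the origin (TCP) lies midway between the tips of the shut fingers; the grasp point (between the pads) lies behind it (ctrl.pinch_z is the z of the grasp point in the tool frame, in m); z points along the fingers, y is the line along which they close (so a half turn about z gives the same grasp; the last joint's range is limited). The gripper opens to 85 mm and grips with 20 to 120 N. Pads are 22 mm wide; open, the fingers measure 114 mm over their backs; the gripper's body (76 mm by 85 mm) begins 54 mm behind the grasp point. The pads swing forward as they close: fully open they stand 13 mm farther back than shut.
Start: joints at [-1.183, 0.507, -0.238, 1.5, 0.126, 1.149, -0.155], TCP at [0.174, 0.6, 0.199] pointing down, gripper open.
Joint ranges: [-3.08, 3.08], [-0.24, 2.05], [-1.43, 1.35], [0, 2.5], [-1.52, 4.66], [0.17, 1.96], [-2.89, 2.89]. Speed limits (rad/s): [2.39, 2.39, 3.14, 3.14, 3.14, 3.14, 3.14].

INTERFACE

Orientations are given as a unit quaternion [w, x, y, z].
In Python, from station import ctrl, get_state, vision, ticket, models gives the robot as it stands. Calls block until the motion is done:
- ctrl.movep(position, orientation): joint-space move of the TCP to a pose.
- ctrl.movel(position, frame=None, max_speed=0.15): straight line of the TCP; frame=None keeps the orientation; max_speed is the mean speed in m/s.
- ctrl.set_joints(angles): joint-space move.
- ctrl.ungrasp() and ctrl.close_gripper(force=None): open the fingers fully, or close them until they stop; force is the grip in N (None keeps the last).
- ctrl.pause(seconds).
- ctrl.ik(position, orientation): joint angles nearest the present ones, or None.
- get_state(): the state.
- vision.grab_frame(name): name is "side" or "top" or "wrist"; returns (picture, depth): 384x512x3 uint8, blue, green, red; 384x512 float32, m along the optical axis (not along the pixel's ray), 0 where there is no reading.
- vision.camera_info(name): a dict with "mtx" (3x3 intrinsics, pixels), "R" (3x3) and "t" (3): a world point X has camera coordinates R X + t; the wrist camera has in their place "hand_eye" (4x4, takes a point from camera to tool coordinates, whose origin is the TCP and whose axes are the flange's). Camera axes: x right, y down, z forward; pixel columns grow to the right and rows downward; lengths in m; the calibration is good to about 2 mm. A picture is of the moment at which its call begins: read the wrist's pose just before it. camera_info takes no time and is no camera call.
A pose or a line that the arm cannot do raises ctrl.Unreachable and nothing moves.
- ticket.close_job(): hands the job in; it is judged then, once.
Trained networks look in the newest picture that a camera, given by its name, has taken for a name from the list of things; names that differ only in an ending like _2 or _b are one class to them, and where a whole thing is asked for, a point or a joint stands for the part that bears it (a point fixed in the world has none). Each returns a list of dicts, best first, with "p" (0 to 1); they miss things now and then, are a little off and sometimes report something else, mostly with a low value. They report only what shows in the picture. A call takes as long as a camera call. They do not tell look-alikes from the thing itself.
- models.recognise(camera, target): "point" ([column, row] in pixels, amid what is visible of it).
- models.masks_of(camera, target): "mask" (384x512 bool, what is visible of it) and "point" ([column, row] in pixels, amid what is visible of it).
The state is a dict: "time": time; "qpos": joint angles; "qd": joint speeds; "tau": joint torques, N m; "tcp_pos": TCP position; "eef_rot": TCP orientation; "contact_force": force on the tool from outside, world axes, zero at the start; "wrist_torque": the same for the moment, N m; "width": finger opening in m; "gripper_force": force on a finger pad.
Only numpy, scipy, OpenCV 4.12 (cv2) and the standard library are available. Lean on these libraries where they do the work, as an engineer would, in place of code of your own. Each camera call takes 0.05 s, during which the arm holds its last target. There are 200 camera calls.

## Working session

There is one attempt and no reset: what is moved stays moved. The work goes in short steps, each a Python script; the robot and the scene stay as the last script left them, time stands still between calls to the robot, and variables do not carry over. Pictures are saved under pics/ and viewed, at most 10 in all, crops included, and the job is handed in when it is done.

```bash
ls; mkdir -p pics
python3 - <<'E'
from station import *
import cv2, numpy as np
np.set_printoptions(precision=4,suppress=True)
for c in ("top","side"):
    p,d=vision.grab_frame(c); cv2.imwrite(f"pics/{c}0.png",p); np.save(f"pics/{c}d.npy",d)
    i=vision.camera_info(c); print(c,i)
    for n in ("cup","mill","release","dish","small_dish"):
        print(n,[(np.round(r["point"]),round(r["p"],2)) for r in models.recognise(c,n)])
print(vision.camera_info("wrist"),ctrl.pinch_z); print(get_state())
E
```

```text
pics
top {'mtx': array([[364.2589,   0.    , 257.3484],
       [  0.    , 364.2589, 196.5322],
       [  0.    ,   0.    ,   1.    ]]), 'R': array([[ 0.0031, -1.    , -0.0029],
       [-0.9865, -0.0025, -0.164 ],
       [ 0.164 ,  0.0033, -0.9865]]), 't': array([-0.0308,  0.6002,  1.1131])}
cup [(array([140., 220.]), 0.89), (array([198., 156.]), 0.89), (array([185., 211.]), 0.74)]
mill [(array([196., 221.]), 0.71)]
release [(array([193., 240.]), 0.42)]
dish [(array([318., 213.]), 0.92)]
small_dish [(array([389., 263.]), 0.85), (array([247., 136.]), 0.65)]
side {'mtx': array([[362.5496,   0.    , 252.7797],
       [  0.    , 362.5496, 190.1232],
       [  0.    ,   0.    ,   1.    ]]), 'R': array([[ 0.9192, -0.3938, -0.0054],
       [-0.2494, -0.5713, -0.7819],
       [ 0.3048,  0.7201, -0.6234]]), 't': array([-0.5547,  0.2197,  1.1658])}
cup [(array([267., 171.]), 0.78), (array([203., 161.]), 0.72), (array([220., 170.]), 0.69)]
mill [(array([219., 182.]), 0.56), (array([165., 159.]), 0.52)]
release []
dish [(array([268., 254.]), 0.95)]
small_dish []
{'mtx': array([[309.1212,   0.    , 252.715 ],
       [  0.    , 309.1212, 191.9791],
       [  0.    ,   0.    ,   1.    ]]), 'hand_eye': array([[-0.0003, -0.9472, -0.3207,  0.0821],
       [ 1.    , -0.0007,  0.001 ,  0.0002],
       [-0.0011, -0.3207,  0.9472, -0.1732],
       [ 0.    ,  0.    ,  0.    ,  1.    ]])} -0.0187
{'time': 0.6, 'qpos': array([-1.1835,  0.5075, -0.2376,  1.5002,  0.1257,  1.1489, -0.1548]), 'qd': array([-0.0008,  0.0006, -0.0006,  0.0017,  0.0012, -0.0012, -0.0002]), 'tau': array([  0.0006, -62.0035,  -2.1834, -24.9868,   0.014 ,   0.0024,
         0.    ]), 'tcp_pos': array([0.1738, 0.6003, 0.1995]), 'eef_rot': array([0.    , 0.1405, 0.9901, 0.    ]), 'contact_force': array([-0.3946,  0.2655, -0.2614]), 'wrist_torque': array([ 0.0116,  0.0196, -0.0264]), 'gripper_force': 0.0, 'width': 0.08513396380279235}
```

Run:
```python
import cv2
a=cv2.imread("pics/top0.png"); cv2.imwrite("pics/top0b.png",cv2.resize(a[90:330,90:450],None,fx=2.2,fy=2.2,interpolation=cv2.INTER_CUBIC))
```

```text
(no output)
```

View pics/top0b.png

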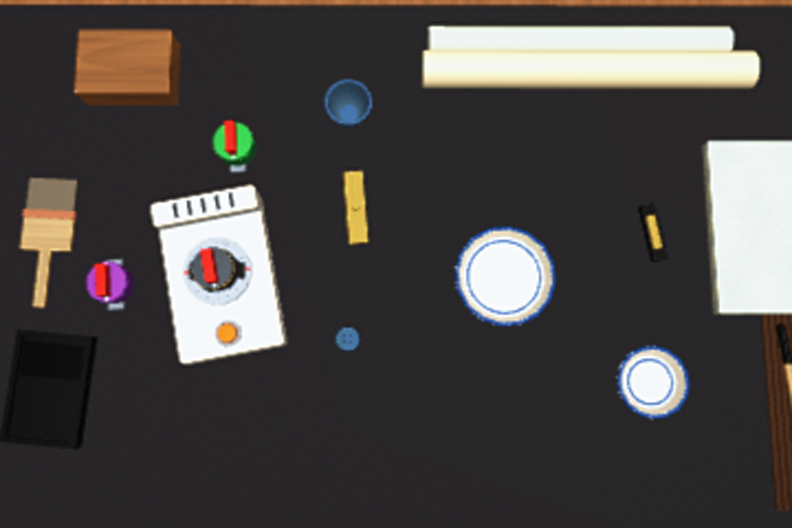

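View pics/side0.png

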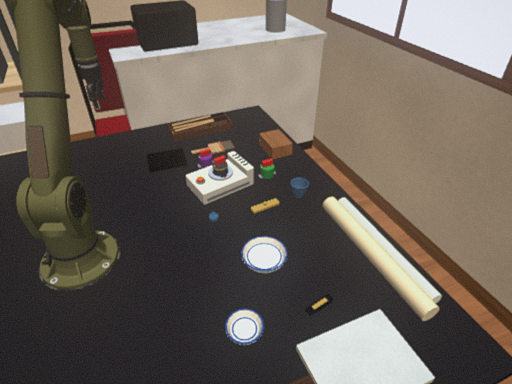

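The grey cup at pixel (187,212) sits on the white mill. The other candidates, green at (195,154) and purple at (139,218), stand on the table and are look-alikes. The dish to use is the larger one at (318,213); the smaller is at (389,263). I'll measure these from the top view, then go over the mill with the wrist camera, which also gives the confirming crop.

```bash
cat > h.py <<'E'
from station import *
import cv2, numpy as np
from scipy.spatial.transform import Rotation as Rn
np.set_printoptions(precision=4,suppress=True)
def quat(a):   # tool down, tool x axis at yaw a in world
    R=np.array([[np.cos(a),np.sin(a),0],[np.sin(a),-np.cos(a),0],[0,0,-1]])
    return Rn.from_matrix(R).as_quat(scalar_first=True)
def yaw():
    R=Rn.from_quat(get_state()["eef_rot"],scalar_first=True).as_matrix(); return np.arctan2(R[1,0],R[0,0])
def pose(cam):  # camera->world R,t
    i=vision.camera_info(cam)
    if cam!="wrist": return i["mtx"],i["R"].T,-i["R"].T@i["t"]
    s=get_state(); R=Rn.from_quat(s["eef_rot"],scalar_first=True).as_matrix(); H=i["hand_eye"]
    return i["mtx"],R@H[:3,:3],R@H[:3,3]+s["tcp_pos"]
def cloud(d,P):  # HxWx3 world points
    K,R,t=P; v,u=np.indices(d.shape); 
    c=np.stack([(u-K[0,2])/K[0,0]*d,(v-K[1,2])/K[1,1]*d,d],-1); X=c@R.T+t; X[d<=0]=np.nan; return X
def ray(px,z,P):  # pixel -> world at height z
    K,R,t=P; r=R@np.linalg.solve(K,[px[0],px[1],1.]); return t+r*(z-t[2])/r[2]
def analyse(p,d,P,c0):
    X=cloud(d,P); near=np.hypot(X[...,0]-c0[0],X[...,1]-c0[1])<.2
    hsv=cv2.cvtColor(p,cv2.COLOR_BGR2HSV); h,s,v=cv2.split(hsv); z=X[...,2]
    deck=near&(abs(z-.055)<.006); 
    r=cv2.minAreaRect((X[deck][:,:2]*1000).astype(np.float32)); print("deck",r,"z",np.median(z[deck]))
    org=near&(h>8)&(h<20)&(s>180)&(v>150)&(z>.05)
    if org.any(): print("orange",org.sum(),X[org].mean(0),"z",np.median(z[org]),"px",np.argwhere(org).mean(0)[::-1])
    red=near&((h<5)|(h>174))&(s>150)&(z>.115)&(z<.14)&(np.hypot(X[...,0]-c0[0],X[...,1]-c0[1])<.05)
    q=X[red]; 
    if len(q)>10:
        r=cv2.minAreaRect((q[:,:2]*1000).astype(np.float32)); w=np.linalg.eigh(np.cov(q[:,:2].T))[1][:,1]
        print("bar",len(q),q.mean(0),"rect",r,"ang",np.degrees(np.arctan2(w[1],w[0])))
E
python3 - <<'E'
from h import *
p=cv2.imread("pics/top0.png"); d=np.load("pics/topd.npy"); P=pose("top")
print(ray((187,212),.129,P)); analyse(p,d,P,ray((187,212),.129,P))
X=cloud(d,P)
vision.grab_frame("top")
for r in models.masks_of("top","dish")[:1]:
    m=r["mask"]; q=X[m]; c,rad=cv2.minEnclosingCircle((q[(q[:,2]<.035)][:,:2]*1000).astype(np.float32)); print("dish",r["p"],c,rad,np.nanpercentile(q[:,2],[5,50,95]))
    cs=max(cv2.findContours(m.astype(np.uint8),0,1)[0],key=len); e=cv2.fitEllipse(cs); print(e, ray(e[0],.021,P))
E
```

```text
[0.5402 0.178  0.129 ]
deck ((569.8410034179688, 234.325927734375), (303.8682556152344, 233.97825622558594), 11.372723579406738) z 0.054715586625667445
orange 52 [0.4843 0.1698 0.0698] z 0.07013038487403123 px [192.75   232.6538]
bar 83 [0.5447 0.1857 0.1277] rect ((545.7028198242188, 186.94558715820312), (44.731468200683594, 14.690482139587402), 11.725018501281738) ang -169.28124137341996
dish 0.93 (551.1256713867188, -231.8865203857422) 78.7581558227539 [0.0026 0.0075 0.0223]
((319.5528259277344, 214.66351318359375), (43.409244537353516, 44.778560638427734), 34.588218688964844) [ 0.5459 -0.2309  0.021 ]
```

Run:
```python
from h import *
P=pose("top"); print("button",ray((193.2,241.4),.07,P))
m=np.radians(11); c=np.array([.545,.186])
for k in (0,np.pi):
    for da in (0,45,70,90,95):
        q=ctrl.ik([*c,.14],quat(m+k+np.radians(da))); print(k,da,None if q is None else q)
a=m+np.pi; u=np.array([np.cos(a),np.sin(a)])
pos=[*(c+.045*u*1+.06*u),.30]; print(pos,ctrl.ik(pos,quat(a)),ctrl.ik([*(c),.30],quat(a)))
```

```text
button [0.4566 0.1675 0.07  ]
0 0 [-0.6719  0.5206  0.471   1.7259 -0.2788  0.9619 -1.4724]
0 45 [-0.5928  0.5022  0.3428  1.7249 -0.2004  0.949  -0.7653]
0 70 [-0.5273  0.4916  0.2395  1.724  -0.1389  0.9425 -0.3903]
0 90 [-0.4742  0.4857  0.1573  1.7233 -0.0907  0.9397 -0.0892]
0 95 [-0.4608  0.4845  0.1368  1.7231 -0.0788  0.9393 -0.0138]
3.141592653589793 0 [-0.2346  0.4848 -0.2086  1.72    0.119   0.9491  1.2735]
3.141592653589793 45 [-0.0912  0.5048 -0.4321  1.7181  0.2476  0.9729  1.932 ]
3.141592653589793 70 [-0.0198  0.5218 -0.5477  1.7172  0.3154  0.9915  2.3016]
3.141592653589793 90 [ 0.0401  0.5408 -0.6484  1.7164  0.3755  1.0117  2.5915]
3.141592653589793 95 [ 0.0542  0.546  -0.6727  1.7162  0.3902  1.0172  2.6644]
[np.float64(0.44192914573799535), np.float64(0.1659650554854628), 0.3] [-0.3185  0.1906 -0.1152  1.7011  0.0229  1.2512  1.3239] [-0.2593  0.3649 -0.17    1.4536  0.0622  1.3284  1.3295]
```

Run:
```python
from h import *
m=np.radians(11); c=np.array([.545,.186]); u=np.array([np.cos(m),np.sin(m)])
ctrl.movep([*(c+.015*u),.27],quat(m)); 
P=pose("wrist"); p,d=vision.grab_frame("wrist"); cv2.imwrite("pics/w1.png",p); np.save("pics/w1.npy",d); np.save("pics/w1P.npy",np.array(P,object),allow_pickle=True)
analyse(p,d,P,c)
for n in ("cup","release"): print(n,[(np.round(r["point"]),round(r["p"],2)) for r in models.recognise("wrist",n)])
s=get_state(); print(s["time"],s["tcp_pos"],s["contact_force"],s["wrist_torque"])
```

```text
Traceback (most recent call last):
ValueError: could not broadcast input array from shape (3,3) into shape (3,)
```

View pics/w1.png

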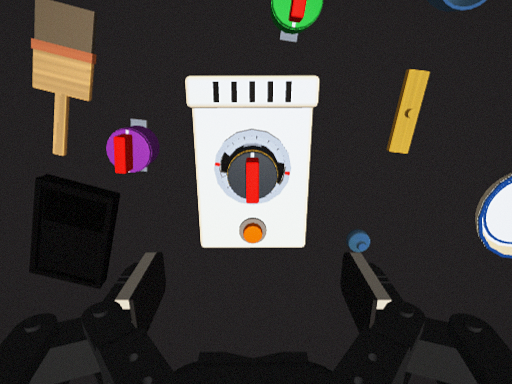

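The view shows the grey cup with its red bar at (253,180) in the white mill. The orange button is at (252,232), and the collar's red marks are at (218,165) and (288,173). The green and purple cups are off the mill, so the grey one is the target.

Run:
```python
from h import *
P=pose("wrist"); p=cv2.imread("pics/w1.png"); d=np.load("pics/w1.npy"); c=np.array([.545,.186])
analyse(p,d,P,c)
a,b=ray((218,165),.065,P),ray((288,173),.065,P); print("marks",a,b,np.degrees(np.arctan2(a[1]-b[1],a[0]-b[0])),(a+b)/2)
hsv=cv2.cvtColor(p,cv2.COLOR_BGR2HSV); m=cv2.inRange(hsv,(8,180,140),(22,255,255)); 
n,l,st,ce=cv2.connectedComponentsWithStats(m)
X=cloud(d,P)
for i in range(1,n):
    if st[i,4]>60:
        q=X[l==i]; top=q[q[:,2]>.0665]; print("comp",ce[i],st[i], np.median(q,0), top.mean(0) if len(top) else None,len(top))
s=get_state(); print(s["time"],s["tcp_pos"],s["contact_force"],s["wrist_torque"],np.degrees(yaw()))
```

```text
deck ((547.7315673828125, 182.390625), (265.45294189453125, 276.0777587890625), 46.23918151855469) z 0.05348768256146316
orange 247 [0.4583 0.1713 0.0682] z 0.06844098873394389 px [252.3563 233.7692]
bar 558 [0.5481 0.1892 0.127 ] rect ((546.6146850585938, 188.83395385742188), (45.77124786376953, 13.117826461791992), 10.95212173461914) ang -168.78713379348352
marks [0.542  0.2316 0.065 ] [0.5489 0.1432 0.065 ] 94.43879340731017 [0.5454 0.1874 0.065 ]
comp [399.5979 114.2938] [389  69  24  85 194] [0.6414 0.0051 0.0099] None 0
comp [406.2899 111.4783] [399 101  15  23  69] [ 0.6517 -0.0024  0.0106] None 0
comp [252.388 233.692] [244 226  18  17 250] [nan nan nan] [0.4588 0.1715 0.0684] 239
2.7917 [0.5593 0.1902 0.2697] [ 0.1903 -0.9498 -0.1437] [ 0.0139  0.0576 -0.0199] 11.15089509116707
```

Run:
```python
from h import *
b=[.4582,.1714]; q=quat(np.radians(11.2))
ctrl.movep([*b,.12],q); ctrl.close_gripper(30); ctrl.movel([*b,.076],max_speed=.08); ctrl.pause(.2)
f0=get_state()["contact_force"][2]; z=.076; print("f0",f0)
while z>.0605:
    z-=.001; ctrl.movel([*b,z],max_speed=.02); s=get_state(); f=s["contact_force"][2]-f0
    print(round(z,4),s["tcp_pos"],round(f,2))
    if f>10: break
print(s["time"],s["width"])
```

```text
f0 0.015251392069639977
0.075 [0.4582 0.1715 0.0751] -0.79
0.074 [0.4582 0.1714 0.0739] -0.66
0.073 [0.4581 0.1714 0.0729] -0.26
0.072 [0.4582 0.1714 0.0719] 0.49
0.071 [0.4582 0.1714 0.071 ] 0.04
0.07 [0.4582 0.1714 0.0699] -0.44
0.069 [0.4582 0.1714 0.069 ] -0.19
0.068 [0.4582 0.1714 0.068 ] -0.31
0.067 [0.4581 0.1714 0.0669] 0.56
0.066 [0.4582 0.1714 0.0659] 0.31
0.065 [0.4581 0.1714 0.0649] 0.49
0.064 [0.4581 0.1714 0.0639] 0.11
0.063 [0.4581 0.1714 0.0629] -0.24
0.062 [0.4581 0.1714 0.0619] 0.13
0.061 [0.4581 0.1714 0.0609] -0.45
0.06 [0.4581 0.1714 0.0599] 0.22
9.2167 -1.079639103206005e-05
```

Run:
```python
from h import *
p,d=vision.grab_frame("wrist"); cv2.imwrite("pics/w2.png",p); P=pose("wrist")
t,dt=vision.grab_frame("side"); 
a=cv2.resize(t[130:230,160:290],None,fx=4,fy=4,interpolation=cv2.INTER_CUBIC)
b=p[60:384]; a=a[:324]; cv2.imwrite("pics/c2.png",np.hstack([cv2.resize(p,(440,330))[:324],a])[:, :800])
```

```text
(no output)
```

View pics/c2.png

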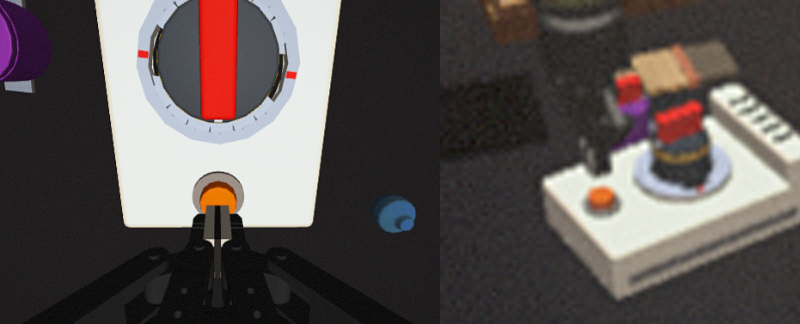

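Run:
```python
from h import *
def proj(X,P):
    K,R,t=P; c=K@(R.T@(np.array(X)-t)); return c[:2]/c[2]
s=get_state(); T=s["tcp_pos"]
for cam in("wrist","side","top"):
    P=pose(cam); print(cam,"tcp",proj(T,P),"+10",proj(T+[0,0,.01],P),"+20",proj(T+[0,0,.02],P),"button",proj([.4582,.1714,.07],P),proj([.4582,.1714,.062],P))
print("side px tip",160+(595-440)/4,130+172/4,"button",160+(600-440)/4,130+197/4)
print(Rn.from_quat(s["eef_rot"],scalar_first=True).as_matrix())
p,d=vision.grab_frame("wrist"); X=cloud(d,pose("wrist"))
hsv=cv2.cvtColor(p,cv2.COLOR_BGR2HSV); m=cv2.inRange(hsv,(8,180,140),(22,255,255))>0; m[:210]=0
print("orange",m.sum(),np.nanmedian(X[m],0),np.nanpercentile(X[m],[5,95],axis=0)); 
for v in range(225,275,5): print(v,X[v,248],X[v,253],X[v,258])
```

```text
wrist tcp [253.0665 229.6587] +10 [253.0708 237.0818] +20 [253.0756 245.3244] button [253.1075 237.103 ] [253.1026 231.1038]
side tcp [200.3238 179.8684] +10 [200.0735 177.7758] +20 [199.821  175.6643] button [200.0741 177.7766] [200.2745 179.4522]
top tcp [192.5192 241.004 ] +10 [191.9387 240.8624] +20 [191.348  240.7183] button [191.9453 240.8633] [192.4105 240.9768]
side px tip 198.75 173.0 button 200.0 179.25
[[ 0.9809  0.1943 -0.    ]
 [ 0.1943 -0.9809 -0.    ]
 [-0.     -0.     -1.    ]]
orange 838 [0.462  0.1719 0.0686] [[0.4537 0.1605 0.0675]
 [0.4689 0.1816 0.0699]]
225 [0.4646 0.1757 0.0686] [0.4649 0.1728 0.0681] [0.4657 0.1699 0.0684]
230 [0.4612 0.175  0.068 ] [0.4626 0.1723 0.0699] [0.4628 0.1693 0.069 ]
235 [0.4584 0.1745 0.0688] [0.4593 0.1716 0.0695] [0.4599 0.1688 0.0695]
240 [0.4695 0.1762 0.0968] [0.4699 0.1737 0.0965] [0.4702 0.1713 0.0962]
245 [0.4691 0.176  0.1011] [0.4694 0.1736 0.1007] [0.4707 0.1715 0.1024]
250 [0.4695 0.176  0.1065] [0.4702 0.1738 0.107 ] [0.4703 0.1715 0.1065]
255 [0.4692 0.1759 0.1106] [0.4691 0.1736 0.1097] [0.4701 0.1715 0.1106]
260 [0.469  0.1758 0.1144] [0.4699 0.1737 0.1152] [0.4701 0.1716 0.1149]
265 [0.4695 0.1758 0.1193] [0.469  0.1736 0.1178] [0.4704 0.1717 0.1194]
270 [0.4692 0.1757 0.1226] [0.4692 0.1736 0.122 ] [0.4702 0.1717 0.1229]
```

The fingertips show about 35 mm above the reported TCP: wrist depth puts them at z≈0.095, and the side view agrees. The button is still out, so the real tips are shorter than the nominal TCP. I'll keep descending by feel.

Run:
```python
from h import *
b=[.4582,.1714]; ctrl.movel([*b,.046],max_speed=.05); ctrl.pause(.1)
f0=get_state()["contact_force"][2]; z=.046; print("f0",f0)
while z>.018:
    z-=.001 if z>.034 else .0005
    ctrl.movel([*b,z],max_speed=.02); s=get_state(); f=s["contact_force"][2]-f0
    print(round(z,4),s["tcp_pos"][2],round(f,2),end="; ")
    if f>9: break
print(s["time"],s["contact_force"])
```

```text
f0 -0.15470366776780733
0.045 0.04505573242376728 0.07; 0.044 0.04398429119002607 0.15; 0.043 0.04293389534915128 0.61; 0.042 0.04192808548024427 0.73; 0.041 0.04094024694808585 -0.41; 0.04 0.03992815834870507 0.7; 0.039 0.038961470079802774 -0.56; 0.038 0.038022592245360254 0.54; 0.037 0.036986297076438066 1.34; 0.036 0.03596109197670709 1.13; 0.035 0.03493629240984319 1.26; 0.034 0.03393872688419229 0.78; 0.0335 0.033485366561442055 1.56; 0.033 0.0330188067659024 2.33; 0.0325 0.0324776135981742 1.71; 0.032 0.03198794324715259 1.7; 0.0315 0.031480875239976044 2.58; 0.031 0.030991450758990555 1.86; 0.0305 0.030471895735134355 0.65; 0.03 0.030186835123268335 5.18; 0.0295 0.030008462231053044 10.23; 15.15 [-1.7704  0.0591 10.0716]
```

Contact came at 0.0377 and the hard bottom at 0.030, so the travel was 8 mm. That makes the true tip 32 mm behind the TCP. Next is the grasp on the bar.

Run:
```python
from h import *
b=[.4582,.1714]; c=[.5467,.189]; q=quat(np.radians(11.2))
ctrl.movel([*b,.10],max_speed=.12)
P=pose("wrist"); p,d=vision.grab_frame("wrist"); X=cloud(d,P)
hsv=cv2.cvtColor(p,cv2.COLOR_BGR2HSV); m=(cv2.inRange(hsv,(8,180,140),(22,255,255))>0)&(np.hypot(X[...,0]-b[0],X[...,1]-b[1])<.02)
print("button z",np.median(X[m][:,2]),m.sum())
analyse(p,d,P,c)
ctrl.ungrasp(); ctrl.movep([*c,.115],q); ctrl.movel([*c,.073],max_speed=.08); ctrl.pause(.2)
s=get_state(); print(s["time"],s["contact_force"],s["wrist_torque"],s["tcp_pos"])
ctrl.close_gripper(25); ctrl.pause(.2)
s=get_state(); print(s["time"],s["contact_force"],s["wrist_torque"],s["width"],s["gripper_force"])
p,d=vision.grab_frame("wrist"); cv2.imwrite("pics/w3.png",p)
```

```text
button z 0.06051612970089862 841
deck ((501.3744812011719, 223.80813598632812), (163.1881103515625, 234.84327697753906), 11.286538124084473) z 0.053663662617705
orange 838 [0.4581 0.1711 0.0605] z 0.06052008042475637 px [253.5979 205.8329]
bar 3444 [0.5468 0.1888 0.1276] rect ((545.7869262695312, 188.6046905517578), (45.329490661621094, 13.865126609802246), 11.29290771484375) ang -168.81951114146204
18.05 [ 0.5329 -0.2313 -0.0412] [0.0358 0.0392 0.0093] [0.5471 0.1891 0.0735]
18.9 [-0.2268 -1.8978  1.8776] [-0.1792  0.0917  0.0618] 0.0137731451712701 28.90763819217682
```

View pics/w3.png

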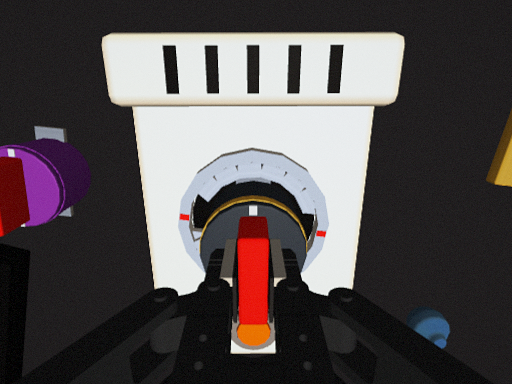

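The button is in (z 0.0605 on a scale reading about 1.5 mm low). The picture shows the red bar held between the pads at about (253,270), width 13.8 mm, side force under 2 N. Now I turn in small steps, watching the torque.

```bash
cat >> h.py <<'E'
def turn(c,z,a,amax,step,lim):
    """small yaw steps until the twist rises above lim or side force grows"""
    while a<amax-1e-6:
        a+=step; ctrl.movep([*c,z],quat(np.radians(a))); s=get_state()
        print(round(a,1),"yaw %.2f"%np.degrees(yaw()),s["contact_force"],"tz %.3f"%s["wrist_torque"][2],"t %.2f"%s["time"])
        if abs(s["wrist_torque"][2])>lim or np.hypot(*s["contact_force"][:2])>15: break
    return a
E
python3 - <<'E'
from h import *
ctrl.close_gripper(50); s=get_state(); c=[.5467,.189]; print(s["contact_force"],s["wrist_torque"])
turn(c,.0735,11.2,41,6,.45)
E
```

```text
[-1.8696 -2.0578  4.5659] [-0.3849  0.2433  0.0371]
17.2 yaw 17.09 [ 1.0376 -0.8444 -0.8746] tz 0.232 t 19.42
23.2 yaw 23.00 [-0.381   0.5867 -2.2563] tz 0.310 t 19.67
29.2 yaw 28.96 [ 1.355   0.0154 -3.7438] tz 0.276 t 19.92
35.2 yaw 34.94 [ 0.0485  1.0104 -5.1475] tz 0.297 t 20.17
41.2 yaw 40.93 [-0.34    0.9153 -5.7222] tz 0.271 t 20.42
```

Run:
```python
from h import *
c=[.5467,.189]; a=turn(c,.0735,41.2,59,6,.45)
if a>58: turn(c,.0735,a,102,1.2,.48)
```

```text
47.2 yaw 46.93 [-0.826   1.4567 -6.4796] tz 0.280 t 20.67
53.2 yaw 52.93 [-1.0077  1.062  -5.9822] tz 0.337 t 20.92
59.2 yaw 58.92 [-0.4281  1.5885 -7.6922] tz 0.253 t 21.17
60.4 yaw 60.24 [-1.5769  0.7396 -8.6423] tz -0.303 t 21.42
61.6 yaw 61.56 [-0.9038  0.4785 -9.2538] tz -0.221 t 21.67
62.8 yaw 62.78 [ -1.211    0.0694 -10.108 ] tz -0.161 t 21.92
64.0 yaw 64.00 [ -0.7899  -0.2234 -10.8196] tz -0.248 t 22.17
65.2 yaw 65.20 [ -0.7832  -0.4379 -10.5617] tz -0.243 t 22.42
66.4 yaw 66.40 [ -1.4143  -0.8713 -12.8104] tz -0.248 t 22.67
67.6 yaw 67.59 [ -1.6388   0.3487 -13.6057] tz -0.268 t 22.92
68.8 yaw 68.80 [ -1.6571  -0.4257 -14.3597] tz -0.334 t 23.17
70.0 yaw 70.00 [ -1.0258   0.2516 -13.6496] tz -0.337 t 23.42
71.2 yaw 71.20 [ -2.0615  -0.1761 -15.8398] tz -0.260 t 23.67
72.4 yaw 72.40 [ -1.0205   0.7067 -15.3353] tz -0.353 t 23.92
73.6 yaw 73.60 [ -1.5653   0.0807 -16.8985] tz -0.302 t 24.17
74.8 yaw 74.80 [ -0.2395   0.7423 -16.6485] tz -0.296 t 24.42
76.0 yaw 76.00 [ -0.6983   1.4651 -17.1199] tz -0.268 t 24.67
77.2 yaw 77.20 [ -1.168   -0.0512 -17.7266] tz -0.258 t 24.92
78
[... 212 characters left out ...]
.0486 -16.017 ] tz -0.337 t 25.92
83.2 yaw 83.22 [ -0.4088   0.4139 -15.7781] tz -0.154 t 26.17
84.4 yaw 84.41 [ -0.3001   0.8456 -14.8904] tz -0.140 t 26.42
85.6 yaw 85.61 [  0.5966  -0.2217 -12.0989] tz -0.091 t 26.67
86.8 yaw 86.80 [  2.3154   0.0397 -10.9316] tz -0.063 t 26.92
88.0 yaw 87.95 [  4.5584   0.02   -10.4628] tz -0.325 t 27.17
89.2 yaw 89.17 [  5.7811  -0.2696 -10.3868] tz -0.067 t 27.42
90.4 yaw 90.32 [ 4.6462 -2.0632 -6.5063] tz -0.280 t 27.67
91.6 yaw 91.56 [ 1.8545 -3.4495  0.6269] tz -0.071 t 27.92
92.8 yaw 92.77 [-0.9197 -4.3571  6.3287] tz -0.241 t 28.17
94.0 yaw 93.97 [-2.9154 -5.1556  6.741 ] tz -0.336 t 28.42
95.2 yaw 95.13 [-4.0305 -3.9888  8.5102] tz -0.537 t 28.67
```

Run:
```python
from h import *
ctrl.pause(.2); s=get_state(); print(s["contact_force"],s["wrist_torque"],s["width"],s["tcp_pos"],s["time"])
P=pose("wrist"); p,d=vision.grab_frame("wrist"); cv2.imwrite("pics/w4.png",p)
analyse(p,d,P,[.5467,.189])
```

```text
[-3.0696 -6.2341  7.7237] [-1.1576  0.9042 -0.5226] 0.013156348363498811 [0.5453 0.1883 0.074 ] 28.8667
deck ((575.712646484375, 195.5486602783203), (299.9580078125, 148.87355041503906), 11.293304443359375) z 0.05366582457635946
orange 942 [0.4574 0.1715 0.0604] z 0.06048470866832188 px [118.6391 232.3705]
bar 2979 [0.5456 0.1918 0.1276] rect ((547.9064331054688, 188.8764190673828), (33.95542526245117, 46.3076286315918), 27.23668670654297) ang 94.60322654975366
```

View pics/w4.png

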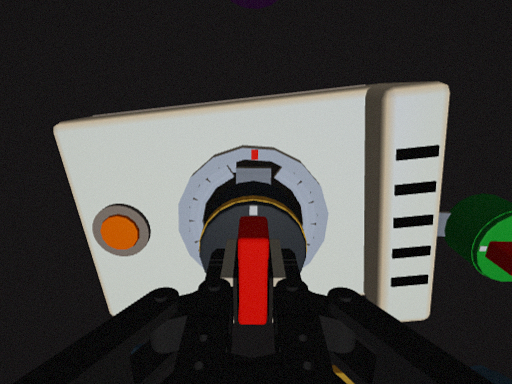

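The cup followed to about 84°. Its lug at (253,175) lines up with the red mark at (254,155), and both torque and spring uplift show it at the stop in the openings. I'll ease off slightly and lift by feel.

Run:
```python
from h import *
c=[.546,.1885]; q=quat(np.radians(94.4))
ctrl.movep([*c,.0742],q); ctrl.pause(.15); s=get_state(); print(s["contact_force"],s["wrist_torque"],s["tcp_pos"])
z=.0742; ok=True
while z<.112:
    z+=.003; ctrl.movel([*c,z],q,max_speed=.03); s=get_state(); print(round(z,4),s["tcp_pos"],s["contact_force"],"tz %.2f"%s["wrist_torque"][2])
    if s["contact_force"][2]<-18 or np.hypot(*s["contact_force"][:2])>14: ok=False; break
print(ok,s["time"],s["width"])
```

```text
[-3.0155 -4.7504  5.9829] [-1.0253  0.7947 -0.178 ] [0.5452 0.1884 0.0745]
0.0772 [0.5458 0.1897 0.077 ] [ 0.5939  0.2003 -2.7033] tz 0.02
0.0802 [0.5459 0.1889 0.0801] [-0.128   0.3457 -3.8099] tz 0.01
0.0832 [0.5461 0.1886 0.0833] [ 0.0624  0.782  -4.9148] tz -0.00
0.0862 [0.5462 0.1885 0.0865] [-0.3331  0.5046 -4.582 ] tz 0.02
0.0892 [0.5462 0.1886 0.0894] [-0.0006  0.1179 -5.1155] tz 0.01
0.0922 [0.5461 0.1886 0.0924] [-0.3808 -0.8052 -4.5228] tz 0.04
0.0952 [0.5462 0.1886 0.0955] [-0.7335  0.0194 -4.2676] tz 0.04
0.0982 [0.5462 0.1886 0.0985] [-0.5119  0.0795 -4.8596] tz -0.08
0.1012 [0.5462 0.1886 0.1015] [-0.2836 -0.0197 -4.1366] tz -0.04
0.1042 [0.5462 0.1885 0.1044] [ 0.0513  0.1299 -5.7789] tz 0.04
0.1072 [0.5462 0.1885 0.1074] [-0.3014  0.2316 -4.9529] tz 0.01
0.1102 [0.5462 0.1886 0.1104] [ 0.1782  0.792  -4.0833] tz -0.03
0.1132 [0.5462 0.1886 0.1135] [-0.4365 -0.1066 -4.3556] tz -0.01
True 32.5667 0.012912141597305254
```

```bash
cat > dishfit.py <<'E'
from h import *
def dishfit(fn):
    P=pose("wrist"); p,d=vision.grab_frame("wrist"); cv2.imwrite(fn,p); X=cloud(d,P)
    best=None
    for r in models.masks_of("wrist","dish"):
        q=X[r["mask"]]; q=q[np.isfinite(q[:,0])]; print("p %.2f"%r["p"],r["point"],np.median(q,0))
        if np.hypot(*(np.median(q,0)[:2]-[.546,-.231]))<.05 and best is None:
            cs=max(cv2.findContours(r["mask"].astype(np.uint8),0,1)[0],key=len)[:,0]
            w=np.array([ray(u,.020,P)[:2] for u in cs if 3<u[0]<508 and 3<u[1]<380])
            from scipy.optimize import least_squares
            f=least_squares(lambda v:np.hypot(*(w-v[:2]).T)-v[2],[.546,-.231,.074],loss="soft_l1",f_scale=.002)
            best=f.x; print("fit",f.x,"resid",np.median(abs(np.hypot(*(w-f.x[:2]).T)-f.x[2])),len(w))
    return best
E
python3 - <<'E'
from dishfit import *
q=quat(np.radians(94.4)); ctrl.movel([.5462,.1886,.20],q,max_speed=.12)
ctrl.movel([.546,-.231,.21],q,max_speed=.2); 
ctrl.movel([.546,-.33,.21],q,max_speed=.2); ctrl.pause(.2)
s=get_state(); print(s["time"],s["width"],s["contact_force"],s["wrist_torque"]); dishfit("pics/w5.png")
E
```

```text
36.5333 0.012783561710154746 [-0.4352  0.1967 -4.1436] [ 0.0004 -0.0571  0.0163]
p 0.96 [257.0, 65.4] [ 0.5442 -0.2229  0.0057]
fit [ 0.5442 -0.228   0.0728] resid 0.00040322318829022485 327
p 0.30 [128.7, 230.9] [ 0.3863 -0.4411  0.0058]
```

View pics/w5.png

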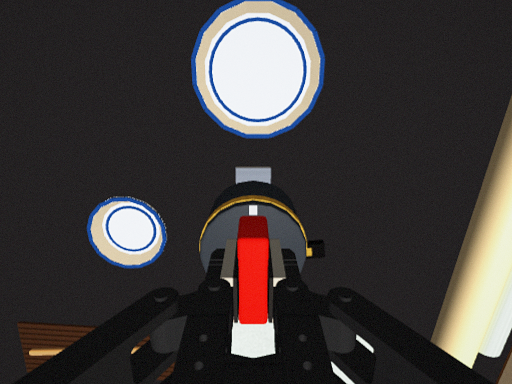

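Held cup upright over the table. The larger dish, at (257,68), is now measured at (0.544, -0.228), which matches the top view. Lowering by feel.

Run:
```python
from h import *
q=quat(np.radians(94.4)); c=[.5446,-.2285]
ctrl.movel([*c,.15],q,max_speed=.15); ctrl.movel([*c,.033],q,max_speed=.08); ctrl.pause(.2)
f0=get_state()["contact_force"][2]; z=.033; print("f0",f0)
while z>.015:
    z-=.001; ctrl.movel([*c,z],q,max_speed=.02); s=get_state(); f=s["contact_force"][2]-f0
    print(round(z,4),round(f,2),end="; ")
    if f>3.5: break
print(s["time"],s["tcp_pos"],s["wrist_torque"])
```

```text
f0 -4.470199432031901
0.032 -0.46; 0.031 0.17; 0.03 -0.0; 0.029 -0.25; 0.028 -0.53; 0.027 -1.1; 0.026 0.49; 0.025 -0.69; 0.024 -1.01; 0.023 0.25; 0.022 2.31; 0.021 11.53; 42.375 [ 0.5449 -0.2285  0.0221] [0.2155 0.6426 0.053 ]
```

Run:
```python
from dishfit import *
q=quat(np.radians(94.4)); c=[.5446,-.2285]
ctrl.movel([*c,.0218],q,max_speed=.02); ctrl.pause(.1); print(get_state()["contact_force"])
ctrl.ungrasp(); ctrl.pause(.3); s=get_state(); print(s["contact_force"],s["width"])
ctrl.movel([*c,.13],q,max_speed=.08); ctrl.movel([.5446,-.31,.25],q,max_speed=.2); ctrl.pause(.1)
P=pose("wrist"); p,d=vision.grab_frame("wrist"); cv2.imwrite("pics/w6.png",p); X=cloud(d,P)
hsv=cv2.cvtColor(p,cv2.COLOR_BGR2HSV); h,sa,v=cv2.split(hsv)
red=((h<5)|(h>174))&(sa>150)&(X[...,2]>.07)&(X[...,2]<.084); r=cv2.minAreaRect((X[red][:,:2]*1000).astype(np.float32)); print("bar",r,X[red].mean(0)); print("dish",dishfit("pics/w7.png"))
print(get_state()["time"])
```

```text
[-1.924   0.9841  5.2342]
[0.0976 0.1643 0.307 ] 0.08538177720475475
bar ((545.25830078125, -229.09165954589844), (13.028666496276855, 44.63902282714844), 4.629084587097168) [ 0.5452 -0.229   0.0764]
p 0.60 [247.3, 65.3] [ 0.542  -0.2201  0.0061]
fit [ 0.5442 -0.2281  0.0723] resid 0.00039299407558326255 342
dish [ 0.5442 -0.2281  0.0723]
46.35
```

View pics/w6.png

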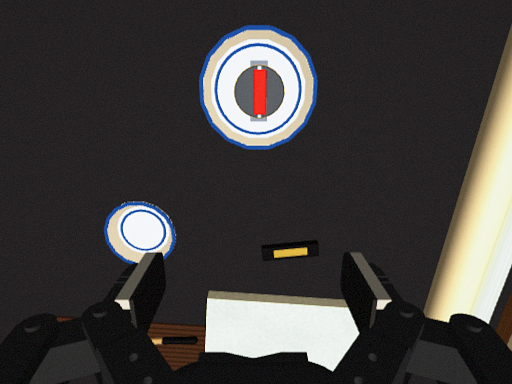

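The cup at (259,91) stands upright in the middle of the larger dish, about 1–2 mm off centre, and the gripper is clear. Handing in.

```bash
python3 -c "
from station import *
print(ticket.close_job())"
```

```text
the job is handed in; nothing more can be done
None
```

The job is handed in at about 46 s of robot time: release button pressed right in, cup turned about 84° to its stop, lifted straight off, and stood upright within about 2 mm of the larger dish's centre; the hand-in returned no verdict.

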